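Hold the hidden bolt head while the nut runs home

TASK

Press the fixture's treadle down to its stop, where it stays by itself and brings the turning driver cup onto the nut of the channel bracket. Then reach down into the narrow channel behind the bracket's near wall, grasp the hidden hexagon bolt head and hold it from turning until the driver has run the nut up tight. Finish while still holding the bolt head firmly between the fingers, and leave the tub, pliers and saddle block beside the fixture where they lie.

Things in the scene. Friction and masses are not known exactly. Their poses are not given: they have to be found in the camera images.
- bolt_head (a point): Centre of the hexagon bolt head: dark oiled steel, 30 mm across flats, 35 mm over corners, 14 mm long along the bolt's level axis, which runs along the fixture's x, 80 mm above the table. It sits in the channel, centre 17 mm past the near wall's inner face (a round 26 mm spacer, 10 mm thick, lies between). Fingers closing along the fixture's y turn it up to 30 degrees until two flats meet them.
- channel_mouth (a point): Middle of the open top of the steel channel bracket, 108 mm above the table and 28 mm above the bolt's axis. Its two upright walls are 6 mm thick, 84 mm wide along the fixture's y and 56 mm apart along its x; it is open at the top and both ends, its floor 60 mm under the bolt's axis. The bolt head is behind the near wall (towards the robot), 11 mm nearer than this point.
- treadle_pad (a point): Centre of the top of the treadle's ribbed rubber pad (54 by 46 mm), right of the driver. Raised, the pad slopes up away from the robot, this point 108 mm above the table; the hinge is 78 mm nearer to the robot along the fixture's x and 62 mm above the table. On its stop this point is 47 mm above the table, having gone 11 mm along the fixture's +x.
- treadle (a joint): Angle of the treadle in rad: 0 raised, 0.70 on its stop. It takes about 10 N at the pad, springs back if let go early, goes over centre at 0.60 and from there stays down by itself.
- nut (a joint): Turns of the nut on the bolt in rad: starts between 0 and 2, reads 9.42 when tight against the bracket. It grows only while the cup presses on the nut and the bolt head is kept from turning, then at about 1.5 rad/s, so that it takes 5 to 8 s.
- bolt (a joint): Angle of the bolt about the fixture's x in rad, growing clockwise as seen from the robot; at 0 and every 1.047 two flats are upright. Once the cup is on the nut, the unheld bolt turns with the nut at about 2 rad/s, weakly (under 0.1 N m), until its head is held.
- fixture: Nut-running fixture fixed to the table on a grey board, 260 mm along its x and 190 mm along its y. Origin under the board's centre; x runs along the bolt's axis away from the robot, y to the left. A black cylindrical driver with a turning cup (tops 105 mm above the table) stands before the channel bracket, on the bolt's axis at y = +35 mm. Bolt head at x = +73 mm; treadle at y = -64 mm.
- rivet_tub_mid (a point): Bystander: white plastic tub of rivets, 87 mm across and 57 mm high, right of the fixture on the robot's side; the point is half-way up.
- pliers_mid (a point): Bystander: red-handled pliers 165 mm long lying left of the fixture; the point is their middle.
- saddle_block_mid (a point): Bystander: black moulded saddle block 40 x 90 x 40 mm standing right of the fixture; the point is its middle.

How it is judged:
By the outcome, as a careful person would: the job done as asked, in the order asked, and still so for the second after the job is handed in, while the arm keeps its last pose, push and grip.
It also fails if it takes over 58 s, if anything falls off the work surface, if the arm or the gripper's body presses on something with over 40 N, if the wrist force passes 120 N, or if a joint passes its speed limit or range.

ROBOT

A 6-joint arm with a two-finger parallel gripper is mounted at the origin on the work surface; the furniture and walls round the work are solid. World frame = base frame: x ahead of the robot, y to its left, z up, the work surface at z = 0. Lengths are in m, angles in rad, forces in N, time in s.
With the tool pointing down it reaches from about 0.35 to 0.85 m from the base axis. Payload 8.1 kg.
Tool frame: the origin (TCP) lies between the finger pads; the fingertips stand 11 mm ahead of it and the grasp point (between the pads) lies 8 mm behind it (robot.tips_ahead is the distance from the TCP to the fingertips, in m); z points along the fingers, y is the line along which they close (so a half turn about z gives the same grasp; the last joint's range is limited). The gripper opens to 93 mm and grips with 3 to 60 N. Pads are 15 mm wide; open, the fingers measure 128 mm over their backs; the gripper's body (75 mm by 188 mm) begins 65 mm behind the grasp point.
Start: joints at [1.061, 0.13, 1.488, -0, 1.523, -0.085], TCP at [0.247, 0.547, 0.23] pointing down, gripper open.
Joint ranges: [-2.96, 2.96], [-0.89, 2.26], [0.02, 2.5], [-1.34, 4.48], [0, 2.73], [-2.66, 2.66]. Speed limits (rad/s): [2.39, 2.39, 2.79, 3.14, 3.14, 3.14].

INTERFACE

Orientations are given as a rotation vector (axis times angle).
In Python, from plant import robot gives the robot as it stands. The module is installed in compiled form; this text tells all that it offers.
- The arm moves only by the tool move_arm, never from a script. Its argument "deltas" is one flat list of numbers, 7 for each row, row after row: the shift along the tool's x, y, z in m, then the turn, a rotation vector about the tool's x, y, z in rad, then the opening, from 0 (shut) to 1 (fully open). A call has 1 to 12 rows; each row is the pose to reach, as a shift and turn from the pose commanded when the call began, along the tool's axes at that moment; what a row does not reach only later rows make up. A row lasts 1/8 s, in which the tool goes at most 62.5 mm and 10.7 degrees, less where a joint would pass 70% of its speed; a pose out of reach is approached as far as the arm can. A call with a gripper value outside its range is refused whole. The fingers move at their own pace and stop on an object; "squeeze" is the grip in N (left out, the last holds). Time passes only in rows, so rows that repeat a pose let the fingers close. It gives the time, the measured TCP pose, the force, the opening and the grip force at its end, in the units of the state.
- robot.read_state(): the state, without advancing time (a new reading comes with each control period).
- robot.read_camera(name): name is "scene" or "side" or "wrist"; returns (picture, depth): 400x640x3 uint8, red, green, blue; 400x640 float32, m along the optical axis (not along the pixel's ray), 0 where there is no reading.
- robot.camera_model(name): a dict with "K" (3x3 intrinsics, pixels), "k1" (the pictures are not rectified: a ray, as slopes to the right and down, at radius r is drawn at 1 + k1 r^2 times it, then the intrinsics apply), "R" (3x3) and "t" (3): a world point X has camera coordinates R X + t; the wrist camera has in their place "tool_from_camera" (4x4, takes a point from camera to tool coordinates, whose origin is the TCP and whose axes are the flange's). Camera axes: x right, y down, z forward; pixel columns grow to the right and rows downward; lengths in m; the calibration is good to about 2 mm. A picture is of the moment at which its call begins: read the wrist's pose just before it. camera_model takes no time and is no camera call.
- robot.close_job(): hands the job in; it is judged then, once.
Trained networks look in the newest picture that a camera, given by its name, has taken for a name from the list of things; names that differ only in an ending like _2 or _b are one class to them, and where a whole thing is asked for, a point or a joint stands for the part that bears it (a point fixed in the world has none). Each returns a list of dicts, best first, with "confidence" (0 to 1); they miss things now and then, are a little off and sometimes report something else, mostly with a low value. They report only what shows in the picture. A call takes as long as a camera call.
- robot.recognise(camera, label): "uv" ([column, row] in pixels, amid what is visible of it).
The state is a dict: "t": time; "q": joint angles; "dq": joint speeds; "joint_torque": joint torques, N m; "tool_pos": TCP position; "orientation": TCP orientation; "force": force on the tool from outside, world axes, zero at the start; "wrist_torque": the same for the moment, N m; "opening": finger opening in m; "gripper_force": force on a finger pad.
Only numpy, scipy, OpenCV 4.12 (cv2) and the standard library are available. Lean on these libraries where they do the work, as an engineer would, in place of code of your own. Each camera call takes 0.05 s, during which the arm holds its last target. There are 200 camera calls.

## Working session

There is one attempt and no reset: what is moved stays moved. The work goes in short steps, Python scripts to look and compute and a tool call to move; the robot and the scene stay as the last step left them, time stands still between calls to the robot, and variables do not carry over. Pictures are saved under pics/ and viewed, at most 10 in all, crops included, and the job is handed in when it is done.

Besides the shell and the picture viewer there is one more tool, called by a JSON object that holds its "api" and its "payload", one argument or row to a line. move_arm: Moves the arm, as the interface text tells. Its arguments: {"type":"object","properties":{"deltas":{"type":"array","items":{"type":"number"}},"squeeze":{"type":"number"}},"required":["deltas"]}

```bash
mkdir -p pics
cat > h.py <<'E'
import numpy as np, cv2
from scipy.spatial.transform import Rotation as Rn
from plant import robot
def cam(name):
    s=robot.read_state(); pic,d=robot.read_camera(name); m=robot.camera_model(name)
    if 'R' in m: R=np.array(m['R']); t=np.array(m['t']); W=R.T; o=-R.T@t
    else:
        T=np.array(m['tool_from_camera']); Rt=Rn.from_rotvec(s['orientation']).as_matrix()
        W=Rt@T[:3,:3]; o=Rt@T[:3,3]+np.array(s['tool_pos'])
    return pic,d,np.array(m['K']),m['k1'],W,o
def world(c,uv,depth=None,z=None):
    pic,d,K,k1,W,o=c
    p=cv2.undistortPoints(np.array([[uv]],float),K,np.array([k1,0,0,0,0.]))[0,0]
    r=W@np.array([p[0],p[1],1.])
    if z is not None: return o+r*(z-o[2])/r[2]
    if depth is None:
        u,v=int(round(uv[0])),int(round(uv[1])); w=d[max(v-2,0):v+3,max(u-2,0):u+3]; w=w[w>0]
        if not len(w): return None
        depth=np.median(w)
    return o+r*depth
def proj(c,X):
    pic,d,K,k1,W,o=c
    p=W.T@(np.array(X)-o)
    return cv2.projectPoints(p[None],np.zeros(3),np.zeros(3),K,np.array([k1,0,0,0,0.]))[0][0,0]
def cloud(c):
    pic,d,K,k1,W,o=c
    v,u=np.nonzero(d>0)
    p=cv2.undistortPoints(np.stack([u,v],1)[:,None].astype(float),K,np.array([k1,0,0,0,0.]))[:,0]
    r=np.c_[p,np.ones(len(p))]*d[v,u][:,None]
    return r@W.T+o,pic[v,u]
def save(name,pic): cv2.imwrite('pics/'+name,pic[:,:,::-1])
E
python3 - <<'E'
from h import *
np.set_printoptions(precision=4,suppress=True)
s=robot.read_state(); print(s, robot.tips_ahead)
ims=[]
for n in ['scene','side']:
    c=cam(n); save(n+'0.png',c[0])
    print(n,c[5],c[4][:,2])
    for l in ['bolt_head','channel_mouth','treadle_pad','treadle','nut','fixture','rivet_tub_mid','pliers_mid','saddle_block_mid']:
        for r in robot.recognise(n,l)[:1]: print(l,r['uv'],r['confidence'],world(c,r['uv']))
E
```

```text
{'t': 0.0, 'q': array([ 1.0606,  0.1312,  1.4893, -0.    ,  1.523 , -0.0854]), 'dq': array([ 0.0014,  0.0019,  0.0009, -0.002 , -0.0004, -0.0008]), 'joint_torque': array([ -0.0018, -55.981 , -49.1774,   0.0767,   0.0349,  -0.0002]), 'tool_pos': array([0.247 , 0.5462, 0.2286]), 'orientation': array([-0.6622, -3.0705,  0.0028]), 'force': array([-0.1052, -0.1087,  0.4734]), 'wrist_torque': array([-0.0134,  0.0315, -0.0322]), 'gripper_force': 0.0, 'opening': 0.09276374822858591} 0.011
scene [-0.0397 -0.7679  0.7068] [ 0.3929  0.784  -0.4805]
channel_mouth [332.8, 231.2] 0.96 [0.4667 0.2132 0.0154]
treadle_pad [344.5, 223.8] 0.74 [0.4481 0.1198 0.0933]
treadle [343.4, 224.7] 0.67 [0.4455 0.1201 0.0914]
fixture [334.2, 229.1] 0.91 [0.4743 0.2204 0.0156]
rivet_tub_mid [376.1, 285.3] 0.95 [ 0.4543 -0.0194  0.0134]
pliers_mid [284.0, 213.1] 0.55 [0.3945 0.3609 0.0079]
saddle_block_mid [393.0, 253.9] 0.92 [0.5412 0.0515 0.0255]
side [ 0.1683 -0.5322  0.6758] [ 0.3029  0.7515 -0.5861]
bolt_head [366.9, 261.7] 0.36 [0.5284 0.0499 0.0263]
channel_mouth [312.0, 229.9] 0.84 [0.4627 0.2101 0.0169]
treadle_pad [315.7, 230.3] 0.82 [0.4713 0.207  0.0152]
treadle [319.7, 229.5] 0.57 [0.4451 0.1201 0.0921]
fixture [367.8, 260.6] 0.56 [0.5325 0.0531 0.0252]
rivet_tub_mid [349.5, 299.7] 0.84 [ 0.4506 -0.0224  0.0123]
pliers_mid [273.3, 205.7] 0.7 [0.4103 0.3588 0.0055]
saddle_block_mid [365.2, 261.4] 0.79 [0.524  0.0499 0.0288]
```

Run:
```python
from h import *
a=cv2.imread('pics/scene0.png')[150:320,230:430]; b=cv2.imread('pics/side0.png')[150:320,230:430]
cv2.imwrite('pics/ab.png',np.hstack([cv2.resize(x,None,fx=2,fy=2,interpolation=cv2.INTER_CUBIC) for x in(a,b)]))
np.set_printoptions(precision=4,suppress=True)
# top-down height map from both cameras
P=[];C=[]
for n in['scene','side']:
    p,cc=cloud(cam(n)); P.append(p);C.append(cc)
P=np.vstack(P);C=np.vstack(C)
m=(P[:,0]>.25)&(P[:,0]<.75)&(P[:,1]>-.1)&(P[:,1]<.45)&(P[:,2]<.16)
P=P[m];C=C[m]
S=1000
H=np.zeros((500,550,3),np.uint8)
o=np.argsort(P[:,2])
r=((.75-P[o,0])*S).astype(int).clip(0,499);q=((.45-P[o,1])*S).astype(int).clip(0,549)
hm=cv2.applyColorMap((P[o,2]/.12*255).clip(0,255).astype(np.uint8)[:,None],cv2.COLORMAP_JET)[:,0]
for dr in range(2):
  for dq in range(2): H[(r+dr).clip(0,499),(q+dq).clip(0,549)]=hm
for k in range(0,500,50): cv2.line(H,(0,k),(549,k),(90,90,90),1)
for k in range(0,550,50): cv2.line(H,(k,0),(k,499),(90,90,90),1)
cv2.imwrite('pics/hm.png',H)
```

```text
(no output)
```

View pics/ab.png

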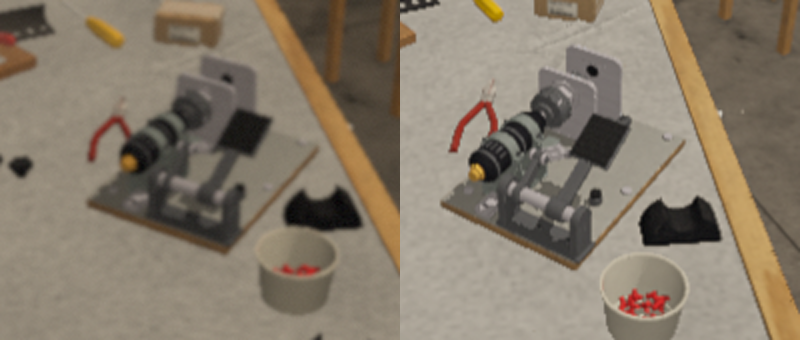

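View pics/hm.png

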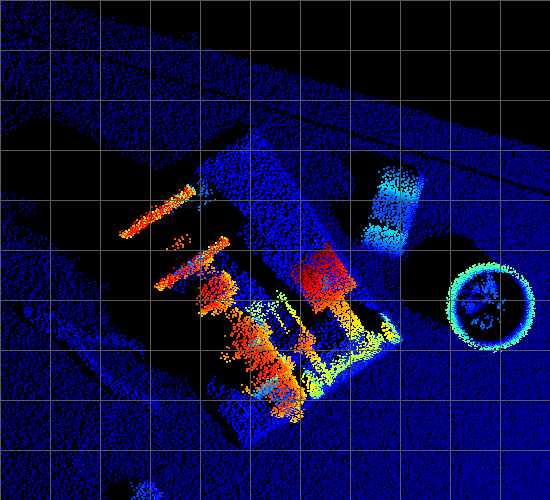

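Run:
```python
from h import *
from scipy.optimize import minimize
np.set_printoptions(precision=4,suppress=True)
print(np.array(robot.camera_model('wrist')['tool_from_camera']),robot.camera_model('wrist')['K'])
for n in['scene','side']:
    P,C=cloud(cam(n))
    m=(P[:,0]>.25)&(P[:,0]<.75)&(P[:,1]>.03)&(P[:,1]<.45)
    P=P[m]; z=P[:,2]
    print(n,'table z',np.median(z[(z<.01)]))
    T=P[(z>.06)&(z<.115)]
    def fx(p,Q): 
        c,s=np.cos(p[2]),np.sin(p[2]); d=Q[:,:2]-p[:2]; return np.c_[d@[c,s],d@[-s,c]]
    # walls seen from near: near face of each wall at x=84-34=50 and 84+28=112
    def cost(p):
        f=fx(p,T); e=0
        for x0,lo,hi in((50,-7,77),(112,-7,77)):
            d=np.clip(abs(f[:,0]*1e3-x0),0,8); ins=(f[:,1]*1e3>lo)&(f[:,1]*1e3<hi)
            e-=np.sum((1-(d/8)**2)*ins)
        return e
    best=min((minimize(cost,[.463+dx,.1985+dy,a],method='Nelder-Mead',options=dict(initial_simplex=np.array([.463+dx,.1985+dy,a])+np.array([[0,0,0],[.006,0,0],[0,.006,0],[0,0,.05]]))) for dx in(-.006,0,.006) for dy in(-.006,0,.006) for a in(.56,.6,.64)),key=lambda r:r.fun)
    p=best.x;print(p,best.fun,len(T))
    f=fx(p,P)*1e3
    w=(abs(f[:,0]-112)<6)&(z>.06); print('far wall y',np.percentile(f[w,1],[1,50,99]),'z max',np.percentile(z[w],98))
    w=(abs(f[:,0]-50)<6)&(z>.06); print('near wall y',np.percentile(f[w,1],[1,50,99]),'z max',np.percentile(z[w],98))
    b=(z>.012)&(z<.02)&(abs(f[:,0])<140)&(abs(f[:,1])<110); print('board',np.percentile(f[b],[1,99],axis=0))
    k=(f[:,1]<-35)&(f[:,1]>-95)&(z>.075)&(f[:,0]<45);print('pad',np.percentile(f[k],[2,50,98],axis=0),np.percentile(z[k],[2,98]))
    c,s=np.cos(p[2]),np.sin(p[2]);R=np.array([[c,-s],[s,c]])
    print('bolt',p[:2]+R@[.073,.035],'mouth',p[:2]+R@[.084,.035])
s=robot.read_state();print(s['t'])
```

```text
[[-0.0003 -0.9707 -0.2402  0.0663]
 [ 1.     -0.0001 -0.0007 -0.0001]
 [ 0.0006 -0.2402  0.9707 -0.1559]
 [ 0.      0.      0.      1.    ]] [[290.3325   0.     320.5145]
 [  0.     290.3325 198.837 ]
 [  0.       0.       1.    ]]
scene table z 0.0018883921801189363
[0.4647 0.2002 0.5983] -687.552229686976 2860
far wall y [-6.1331 26.4741 76.328 ] z max 0.10953943452083102
near wall y [-5.6197 19.9894 76.8115] z max 0.10979372231901173
board [[-131.0747  -93.5043]
 [ 122.4079   92.5261]]
pad [[-116.895   -88.9006]
 [ -46.1004  -65.0414]
 [  -9.8162  -41.2201]] [0.0756 0.1195]
bolt [0.5053 0.2702] mouth [0.5144 0.2764]
side table z 0.00038679965087345947
[0.4638 0.1992 0.6073] -747.1739001619508 3277
far wall y [-6.2889 30.9848 74.8173] z max 0.10721054027289023
near wall y [-6.515  22.2404 77.0349] z max 0.10794428663860749
board [[-129.755   -93.9677]
 [ 123.7499   91.6257]]
pad [[-92.754  -87.0427]
 [-43.6927 -64.3014]
 [-11.2761 -40.9689]] [0.0761 0.1178]
bolt [0.5037 0.2696] mouth [0.5128 0.2759]
1.2
```

```bash
cat >> h.py <<'E'
O=np.array([.4642,.1997]); TH=.602
def fix(x,y):
    c,s=np.cos(TH),np.sin(TH); return O+np.array([c*x-s*y,s*x+c*y])
def tofix(X):
    c,s=np.cos(TH),np.sin(TH); d=np.asarray(X)[...,:2]-O; return np.stack([d@[c,s],d@[-s,c]],-1)
def delta(x,y,z):
    "fixture xy + z target, tool x along fixture x, pointing down"
    s=robot.read_state(); Rt=Rn.from_rotvec(s['orientation'])
    c,n=np.cos(TH),np.sin(TH); Rg=Rn.from_matrix(np.array([[c,n,0],[n,-c,0],[0,0,-1.]]))
    d=Rt.inv().apply(np.r_[fix(x,y),z]-s['tool_pos']); w=(Rt.inv()*Rg).as_rotvec()
    print('now fix',tofix(s['tool_pos']),s['tool_pos'][2],'delta',d.round(4),w.round(4),'t',s['t'])
E
python3 -c "
from h import *
delta(.03,-.01,.23)"
```

```text
now fix [0.01769327 0.40884771] 0.22963638382797005 delta [-0.3648 -0.2062 -0.0004] [-0.     -0.      2.1148] t 1.2
```

{"api": "move_arm", "payload": {
  "deltas": [-0.365, -0.206, 0, 0, 0, 2.115, 0, -0.365, -0.206, 0, 0, 0, 2.115, 0, -0.365, -0.206, 0, 0, 0, 2.115, 0, -0.365, -0.206, 0, 0, 0, 2.115, 0, -0.365, -0.206, 0, 0, 0, 2.115, 0, -0.365, -0.206, 0, 0, 0, 2.115, 0, -0.365, -0.206, 0, 0, 0, 2.115, 0, -0.365, -0.206, 0, 0, 0, 2.115, 0, -0.365, -0.206, 0, 0, 0, 2.115, 0, -0.365, -0.206, 0, 0, 0, 2.115, 0, -0.365, -0.206, 0, 0, 0, 2.115, 0, -0.365, -0.206, 0, 0, 0, 2.115, 0]
}}

```text
t: 2.7
tool_pos: [0.495, 0.2085, 0.2297]
orientation: [3.002, 0.925, 0.0]
force: [-0.2, -0.1, 0.0]
opening: 0.0001
gripper_force: 0.0
```

Run:
```python
from h import *
np.set_printoptions(precision=4,suppress=True)
delta(-.042,-.064,.18)
c=cam('wrist'); 
for l in ['bolt_head','channel_mouth','treadle_pad','nut']:
    for r in robot.recognise('wrist',l)[:2]: 
        X=world(c,r['uv']); print(l,r['uv'],r['confidence'],X, None if X is None else tofix(X))
im=c[0].copy()
pts=dict(m=(.084,.035,.108),b=(.073,.035,.08),p=(-.042,-.064,.108))
for x0 in(.050,.056,.112,.118):
    for y in(-.007,.077): pts[f'{x0}{y}']=(x0,y,.108)
for k in pts:
    x,y,z=pts[k]; uv=proj(c,np.r_[fix(x,y),z]); cv2.circle(im,tuple(int(v) for v in uv),2,(0,255,0),-1)
P,_=cloud(c); f=tofix(P); z=P[:,2]
k=(f[:,1]<-.035)&(f[:,1]>-.095)&(z>.085)&(z<.14)&(f[:,0]<.03)&(f[:,0]>-.09)
print(np.percentile(f[k],[2,50,98],axis=0),np.percentile(z[k],[2,98]))
save('w1.png',im)
```

```text
now fix [ 0.0303 -0.0101] 0.22970027655213274 delta [-0.0721  0.0541  0.0497] [ 0.0001 -0.0001 -0.004 ] t 2.7
bolt_head [276.7, 166.1] 0.63 [0.4928 0.2606 0.0934] [0.0581 0.034 ]
bolt_head [436.1, 214.2] 0.37 [0.5433 0.0583 0.0239] [-0.0148 -0.1613]
channel_mouth [309.1, 166.5] 0.86 [0.5081 0.2324 0.0721] [0.0547 0.0021]
treadle_pad [369.4, 233.4] 0.6 [0.492  0.1479 0.115 ] [-0.0064 -0.0584]
nut [276.3, 188.4] 0.72 [0.4741 0.2486 0.0974] [0.0359 0.0347]
[[-0.0097 -0.0866]
 [-0.0073 -0.0628]
 [-0.0057 -0.0391]] [0.1142 0.1187]
```

View pics/w1.png

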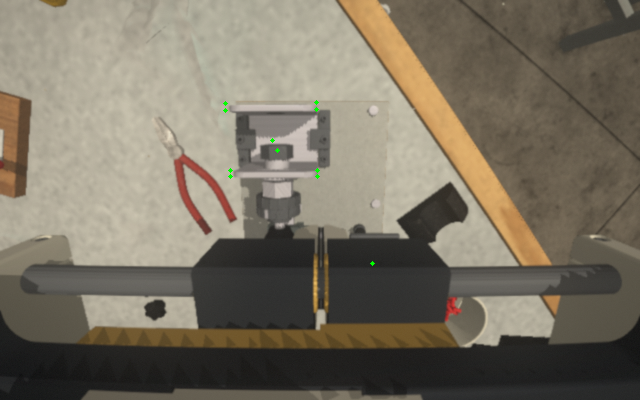

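Run:
```python
from h import *
np.set_printoptions(precision=4,suppress=True)
for n in['scene','side']:
    c=cam(n); P,C=cloud(c); f=tofix(P); z=P[:,2]
    k=(f[:,1]<-.05)&(f[:,1]>-.08)&(z>.06)&(z<.125)&(f[:,0]<.03)&(f[:,0]>-.09)&(C.max(1)<60)
    for lo in np.arange(-90,10,6):
        q=k&(f[:,0]*1e3>=lo)&(f[:,0]*1e3<lo+6)
        if q.sum(): print(n,lo+3,q.sum(),np.percentile(z[q],[10,50,90]))
```

```text
scene -63 4 [0.0945 0.0948 0.0969]
scene -57 38 [0.0928 0.0958 0.1003]
scene -51 36 [0.0969 0.1    0.1037]
scene -45 19 [0.1001 0.1024 0.1047]
scene -39 39 [0.1031 0.1052 0.1086]
scene -33 30 [0.1066 0.1093 0.1108]
scene -27 41 [0.1099 0.1125 0.1164]
scene -21 24 [0.1126 0.1157 0.1186]
scene -15 21 [0.1139 0.117  0.1188]
side -63 2 [0.0955 0.096  0.0965]
side -57 38 [0.0934 0.0961 0.0988]
side -51 41 [0.0974 0.0996 0.1019]
side -45 29 [0.1001 0.1019 0.1035]
side -39 40 [0.1024 0.1048 0.1067]
side -33 37 [0.1058 0.108  0.1099]
side -27 35 [0.1087 0.1107 0.1136]
side -21 31 [0.112  0.1135 0.1161]
side -15 32 [0.1137 0.1163 0.1185]
side -9 5 [0.1163 0.1167 0.1178]
```

{"api": "move_arm", "payload": {
  "deltas": [-0.032, 0.027, 0, 0, 0, -0.004, 0, -0.064, 0.054, 0.02, 0, 0, -0.004, 0, -0.064, 0.054, 0.06, 0, 0, -0.004, 0, -0.064, 0.054, 0.09, 0, 0, -0.004, 0, -0.064, 0.054, 0.095, 0, 0, -0.004, 0],
  "squeeze": 40
}}

```text
t: 3.68
tool_pos: [0.471, 0.1274, 0.1324]
orientation: [-2.998, -0.937, 0.007]
force: [-0.5, 0.2, 0.0]
opening: 0.0005
gripper_force: 0.0
```

```bash
python3 -c "
from h import *
delta(-.024,-.064,.054)"
```

```text
now fix [-0.03532641 -0.06343435] 0.13243078756164517 delta [0.0116 0.0008 0.0784] [-0.0018  0.0038  0.004 ] t 3.675
```

{"api": "move_arm", "payload": {
  "deltas": [0.003, 0.001, 0.012, 0, 0, 0, 0, 0.007, 0.001, 0.024, 0, 0, 0, 0, 0.01, 0.001, 0.037, 0, 0, 0, 0, 0.012, 0.001, 0.05, 0, 0, 0, 0, 0.012, 0.001, 0.062, 0, 0, 0, 0, 0.012, 0.001, 0.071, 0, 0, 0, 0, 0.012, 0.001, 0.075, 0, 0, 0, 0]
}}

```text
t: 4.55
tool_pos: [0.483, 0.1338, 0.0592]
orientation: [2.998, 0.937, -0.001]
force: [0.8, 0.3, 1.6]
opening: 0.0003
gripper_force: 1.3
```

```bash
python3 -c "
from h import *
delta(-.024,-.064,.054);s=robot.read_state();print(s['force'],s['wrist_torque'])"
```

```text
now fix [-0.0218486  -0.06492892] 0.05923307691545248 delta [-0.0021 -0.0009  0.0052] [-0.0002  0.0008  0.0041] t 4.55
[0.76724325 0.34811916 1.57858469] [-0.04390873  0.17115006 -0.02027267]
```

{"api": "move_arm", "payload": {
  "deltas": [0, 0, 0.003, 0, 0, 0.004, 0, 0, 0, 0.004, 0, 0, 0.004, 0, 0, 0, 0.004, 0, 0, 0.004, 0]
}}

```text
t: 4.92
tool_pos: [0.4843, 0.134, 0.0582]
orientation: [3.0, 0.931, 0.003]
force: [-5.6, 0.1, 18.8]
opening: 0.0007
gripper_force: 8.4
```

{"api": "move_arm", "payload": {
  "deltas": [0, 0, -0.05, 0, 0, 0, 0, 0.02, -0.02, -0.1, 0, 0, 0, 0.3, 0.06, -0.06, -0.14, 0, 0, 0, 0.6, 0.095, -0.1, -0.14, 0, 0, 0, 0.6, 0.095, -0.1, -0.14, 0, 0, 0, 0.6]
}}

```text
t: 5.55
tool_pos: [0.5048, 0.2735, 0.1962]
orientation: [-2.998, -0.937, -0.002]
force: [-0.0, -0.4, 1.0]
opening: 0.0356
gripper_force: 0.0
```

```bash
python3 - <<'E'
from h import *
np.set_printoptions(precision=4,suppress=True)
delta(.073,.035,.2)
c=cam('wrist'); 
for l in ['bolt_head','channel_mouth','nut']:
    for r in robot.recognise('wrist',l)[:2]: 
        X=world(c,r['uv']); print(l,r['uv'],r['confidence'],X, None if X is None else tofix(X))
im=c[0].copy()
for x0 in(.050,.056,.112,.118):
    for y in(-.007,.077):
        uv=proj(c,np.r_[fix(x0,y),.108]); cv2.circle(im,tuple(int(v) for v in uv),2,(0,255,0),-1)
for x0 in(.066,.080):
    uv=proj(c,np.r_[fix(x0,.035),.096]); cv2.circle(im,tuple(int(v) for v in uv),2,(255,0,0),-1)
P,_=cloud(c); f=tofix(P)*1e3; z=P[:,2]
for y0 in range(-30,105,9):
    row=[]
    for x0 in range(44,126,6):
        k=(abs(f[:,0]-x0)<3)&(abs(f[:,1]-y0)<4.5)&(z<.12)
        row.append(int(np.percentile(z[k],80)*1e3) if k.sum()>5 else -1)
    print(y0,row)
b=cam('side')[0]; save('s2.png',cv2.resize(b[150:320,230:430],None,fx=2,fy=2))
o=np.vstack([im,np.zeros((0,640,3),np.uint8)]); save('w2.png',im)
E
python3 -c "
import cv2,numpy as np
a=cv2.imread('pics/w2.png')[0:340];b=cv2.imread('pics/s2.png')
b=cv2.resize(b,None,fx=.6,fy=.6);a[:b.shape[0],:b.shape[1]]=b
cv2.imwrite('pics/c2.png',a)"
```

```text
now fix [0.0753 0.0378] 0.19624820422726388 delta [-0.0023  0.0028 -0.0038] [-0.0005 -0.0013  0.0037] t 5.55
bolt_head [323.2, 208.9] 0.88 [0.5004 0.2675 0.096 ] [0.0683 0.0354]
channel_mouth [338.7, 198.7] 0.58 [0.5141 0.2589 0.0826] [0.0747 0.0205]
nut [321.8, 238.2] 0.66 [0.4765 0.2525 0.0971] [0.0401 0.0366]
-30 [15, 15, 15, 15, 15, 15, 15, 15, 15, 15, 15, 15, 15, 15]
-21 [15, 27, 27, 27, 27, 32, 33, 33, 32, 27, 26, 26, 27, 15]
-12 [15, 27, 31, 31, 27, 32, 37, 36, 32, 27, 27, -1, 26, 15]
-3 [-1, -1, 90, 21, 21, 32, 32, 32, 32, 21, -1, 107, 105, 15]
6 [-1, -1, 87, 21, 21, 21, 21, 25, 22, 21, -1, 108, 108, 15]
15 [-1, 109, 101, 21, 21, 21, 21, 21, 21, 21, -1, 109, 108, 15]
24 [93, 109, 107, 91, 94, 94, 90, 21, 21, 21, -1, 109, 108, 15]
33 [97, 109, 108, 93, 96, 96, 94, 21, 21, 21, -1, 108, 108, 15]
42 [95, 109, 108, 93, 96, 96, 93, 21, 21, 21, -1, 109, 108, 15]
51 [91, 109, 105, 86, 88, 88, 86, 21, 21, 21, -1, 109, 108, 15]
60 [-1, 109, 101, 21, 21, 21, 21, 21, 21, 21, -1, 109, 108, 15]
69 [-1, -1, 89, 21, 21, 31, 31, 32, 32, 21, -1, 108, 107, 15]
78 [-1, 27, 83, 27, 26, 32, 32, 32, 32, 27, -1, -1, 99, 15]
87 [15, 27, 31, 32, 27, 32, 37, 37, 32, 28, 27, 27, 26, 15]
96 [14, 11, 26, 12, 3, 1, 2, 31, 31, 12, 7, 24, 15, 14]
```

View pics/c2.png

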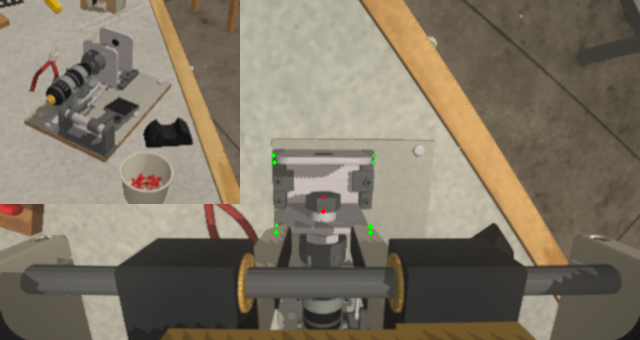

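Run:
```python
from h import *
np.set_printoptions(precision=1,suppress=True)
c=cam('wrist'); P,_=cloud(c); f=tofix(P)*1e3; z=P[:,2]*1e3
k=(f[:,0]>66)&(f[:,0]<92)&(z>82)&(z<101)&(abs(f[:,1]-35)<30)
print(k.sum(),np.percentile(f[k],[1,3,50,97,99],axis=0))
w=(z>105)&(z<112)
for a,b in((44,62),(106,124)):
    q=w&(f[:,0]>a)&(f[:,0]<b); print(np.percentile(f[q],[2,50,98],axis=0))
delta(.074,.036,.088)
```

```text
554 [[66.2 20. ]
 [66.6 20.5]
 [74.2 34.5]
 [79.7 48.5]
 [79.8 49.4]]
[[49.4 -0.9]
 [52.8 35.4]
 [55.5 71.8]]
[[111.3  -0.7]
 [114.6  35.2]
 [117.3  71.1]]
now fix [0.1 0. ] 0.19522294552298966 delta [ 0.  -0.   0.1] [ 0.  0. -0.] t 5.85
```

```bash
python3 -c "
from h import *
delta(.0735,.035,.072);print(robot.read_state()['opening'])"
```

```text
now fix [0.07250076 0.03396297] 0.19522294552298966 delta [ 0.0011 -0.001   0.1232] [ 0.0001  0.001  -0.0017] t 5.85
0.055093374422563145
```

{"api": "move_arm", "payload": {
  "deltas": [0.001, -0.001, 0.02, 0, 0, 0, 0.6, 0.001, -0.001, 0.045, 0, 0, 0, 0.6, 0.001, -0.001, 0.07, 0, 0, 0, 0.6, 0.001, -0.001, 0.095, 0, 0, 0, 0.6, 0.001, -0.001, 0.115, 0, 0, 0, 0.6, 0.001, -0.001, 0.123, 0, 0, 0, 0.6, 0.001, -0.001, 0.123, 0, 0, 0, 0.6]
}}

```text
t: 6.72
tool_pos: [0.5048, 0.2712, 0.0721]
orientation: [3.0, 0.931, -0.002]
force: [-0.1, 0.2, -0.1]
opening: 0.056
gripper_force: 0.0
```

Run:
```python
from h import *
delta(.0735,.035,.072);s=robot.read_state();print(s['opening'],s['force'])
c=cam('wrist'); save('w3.png',c[0])
```

```text
now fix [0.07396048 0.0358826 ] 0.07206077576007988 delta [-0.0005  0.0009  0.0001] [-0.0002  0.001  -0.0004] t 6.725
0.05595268408311298 [-0.14897404  0.23166526 -0.0994294 ]
```

View pics/w3.png

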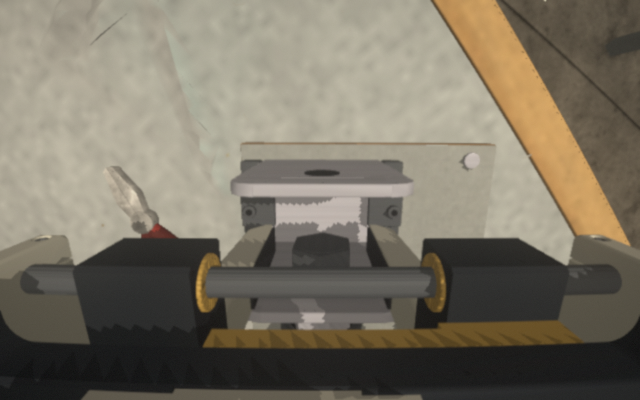

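The wrist view shows the dark head at (320, 248), centred between the two fingers inside the channel, so I close the gripper.

{"api": "move_arm", "payload": {
  "deltas": [0, 0.001, 0, 0, 0, 0, 0.2, 0, 0.001, 0, 0, 0, 0, 0, 0, 0.001, 0, 0, 0, 0, 0, 0, 0.001, 0, 0, 0, 0, 0, 0, 0.001, 0, 0, 0, 0, 0, 0, 0.001, 0, 0, 0, 0, 0, 0, 0.001, 0, 0, 0, 0, 0, 0, 0.001, 0, 0, 0, 0, 0],
  "squeeze": 45
}}

```text
t: 7.78
tool_pos: [0.5058, 0.2713, 0.0733]
orientation: [-3.0, -0.931, -0.001]
force: [-4.0, 3.2, 5.4]
opening: 0.0322
gripper_force: 45.0
```

```bash
python3 -c "
from h import *
s=robot.read_state();print(s['opening'],s['force'],s['wrist_torque'],s['gripper_force'])"
```

```text
0.03218382075059816 [-3.97514167  3.21723144  5.42470574] [0.62334829 0.69431263 0.01304856] 45.00029146671295
```

{"api": "move_arm", "payload": {
  "deltas": [0, 0, 0, 0, 0, 0, 0, 0, 0, 0, 0, 0, 0, 0, 0, 0, 0, 0, 0, 0, 0, 0, 0, 0, 0, 0, 0, 0],
  "squeeze": 58
}}

```text
t: 8.28
tool_pos: [0.5058, 0.2713, 0.0733]
orientation: [-3.0, -0.931, -0.001]
force: [-3.8, 3.8, 6.2]
opening: 0.0315
gripper_force: 58.0
```

```bash
python3 -c "
from h import *
s=robot.read_state();print(s['t'],s['opening'],s['force'],s['wrist_torque'],s['gripper_force']);delta(.0735,.035,.072)
c=cam('wrist');save('w4.png',cv2.resize(c[0][180:330,220:420],None,fx=3,fy=3))"
```

```text
8.275 0.031508355828979734 [-3.83729627  3.75437403  6.21223306] [0.5491861  0.67402224 0.02350551] 58.000728115439415
now fix [0.07485629 0.03540255] 0.07333789738858072 delta [-0.0014  0.0004  0.0013] [-0.0005 -0.001  -0.    ] t 8.275
```

View pics/w4.png

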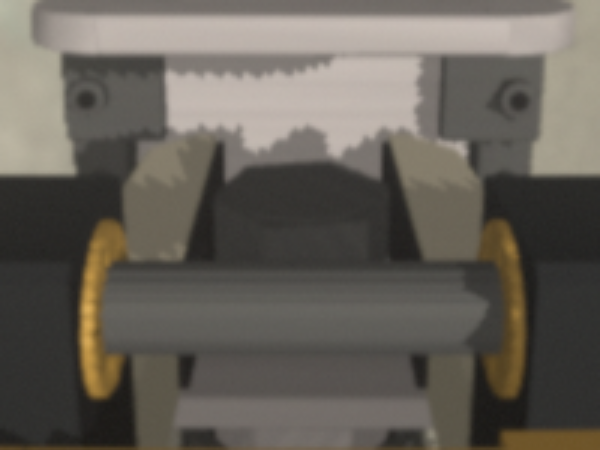

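{"api": "move_arm", "payload": {
  "deltas": [0, 0, 0, 0, 0, 0, 0, 0, 0, 0, 0, 0, 0, 0, 0, 0, 0, 0, 0, 0, 0, 0, 0, 0, 0, 0, 0, 0, 0, 0, 0, 0, 0, 0, 0, 0, 0, 0, 0, 0, 0, 0],
  "squeeze": 60
}}

```text
t: 9.07
tool_pos: [0.5058, 0.2713, 0.0733]
orientation: [-3.0, -0.931, -0.001]
force: [-2.7, 3.0, 6.5]
opening: 0.0315
gripper_force: 60.0
```

Run:
```python
from h import *
np.set_printoptions(precision=4,suppress=True)
s=robot.read_state();print(s['t'],s['opening'],s['force'],s['wrist_torque'],s['gripper_force'])
# head top profile: z vs fixture y
c=cam('wrist');P,_=cloud(c); f=tofix(P)*1e3; z=P[:,2]*1e3
for y in range(16,56,3):
    k=(f[:,0]>67)&(f[:,0]<79)&(abs(f[:,1]-y)<1.5)&(z>60)&(z<103)
    if k.sum()>3: print(y,k.sum(),np.median(z[k]))
```

```text
9.075 0.031530914031607106 [-2.7177  2.9847  6.4979] [ 0.5688  0.6925 -0.0055] 60.00089608132839
19 102 85.13259012236264
22 98 86.64751749179818
25 77 93.66366627228001
28 85 94.57767835565484
31 88 95.006904884235
34 79 95.67295812882429
37 76 96.30908697727264
40 70 96.6619309600899
43 81 94.93397864782538
46 85 91.44629562714977
49 100 87.945229317587
52 98 86.60104985666308
```

{"api": "move_arm", "payload": {
  "deltas": [0, 0, 0, 0, 0, 0, 0, 0, 0, 0, 0, 0, 0, 0, 0, 0, 0, 0, 0, 0, 0, 0, 0, 0, 0, 0, 0, 0],
  "squeeze": 3
}}

```text
t: 9.62
tool_pos: [0.5053, 0.2709, 0.0724]
orientation: [-3.0, -0.931, 0.001]
force: [-2.8, 3.7, 1.7]
opening: 0.0297
gripper_force: 3.0
```

```bash
cat > hx.py <<'E'
from h import *
np.set_printoptions(precision=4,suppress=True)
s=robot.read_state();print(s['t'],s['opening'],s['force'],s['wrist_torque'],s['gripper_force']); delta(.0735,.035,.072)
c=cam('wrist');P,_=cloud(c); f=tofix(P)*1e3; z=P[:,2]*1e3
print([(y,round(float(np.median(z[k])),1)) for y in range(16,56,3) if (k:=(f[:,0]>67)&(f[:,0]<79)&(abs(f[:,1]-y)<1.5)&(z>60)&(z<103)).sum()>3])
k=(f[:,0]>67)&(f[:,0]<79)&(abs(f[:,1]-35)<13)&(z>88)&(z<103); y=f[k,1]-35; zz=z[k]-80
def err(p):
    ph,y0,z0=p; a=np.deg2rad(ph+30+60*np.arange(-2,3))
    top=np.min([(15-(y-y0)*np.sin(q))/np.cos(q) for q in np.deg2rad(ph+np.array([-30,30,-90.001+0,])) if abs(np.cos(q))>.15],axis=0)
    return np.mean(np.minimum(abs(zz-z0-top),3))
best=min((err((p,y0,z0)),p,y0,z0) for p in np.arange(-30,31,1.) for y0 in(-1,-.5,0,.5,1) for z0 in(-1,-.5,0,.5,1)); print('fit err, phi, y0, z0',best)
E
python3 hx.py
```

```text
9.625 0.029717577286108004 [-2.7876  3.7464  1.6561] [0.7964 0.6327 0.0203] 3.0004903350214818
now fix [0.0742 0.0354] 0.07242881216589697 delta [-0.0007  0.0004  0.0004] [-0.0007  0.0003 -0.0001] t 9.625
[(19, 92.7), (22, 90.1), (25, 91.8), (28, 93.8), (31, 95.5), (34, 97.1), (37, 97.2), (40, 95.5), (43, 93.6), (46, 92.2), (49, 90.5), (52, 93.1)]
fit err, phi, y0, z0 (np.float64(0.5734386634571189), np.float64(-1.0), 0.5, 1)
```

The hex has now turned until its flats meet the pads: opening 29.7 mm, corner on top. Next I squeeze hard and hold.

{"api": "move_arm", "payload": {
  "deltas": [0, 0, 0, 0, 0, 0, 0, 0, 0, 0, 0, 0, 0, 0, 0, 0, 0, 0, 0, 0, 0, 0, 0, 0, 0, 0, 0, 0, 0, 0, 0, 0, 0, 0, 0, 0, 0, 0, 0, 0, 0, 0, 0, 0, 0, 0, 0, 0, 0, 0, 0, 0, 0, 0, 0, 0],
  "squeeze": 50
}}

```text
t: 10.68
tool_pos: [0.5053, 0.271, 0.0724]
orientation: [-3.0, -0.931, 0.001]
force: [-2.9, 5.6, 0.9]
opening: 0.0294
gripper_force: 50.0
```

```bash
python3 hx.py
```

```text
10.675 0.029411878592373177 [-2.853   5.6237  0.9096] [ 0.7695  0.7033 -0.0341] 50.000544134527445
now fix [0.0742 0.0354] 0.07242373991252149 delta [-0.0007  0.0004  0.0004] [-0.0008  0.0003 -0.0001] t 10.675
[(22, 90.3), (25, 91.9), (28, 93.7), (31, 95.5), (34, 97.1), (37, 97.1), (40, 95.5), (43, 93.7), (46, 92.2), (49, 90.4)]
fit err, phi, y0, z0 (np.float64(0.5565342922664107), np.float64(0.0), 0.5, 1)
```

{"api": "move_arm", "payload": {
  "deltas": [0, 0, 0, 0, 0, 0, 0, 0, 0, 0, 0, 0, 0, 0, 0, 0, 0, 0, 0, 0, 0, 0, 0, 0, 0, 0, 0, 0, 0, 0, 0, 0, 0, 0, 0, 0, 0, 0, 0, 0, 0, 0, 0, 0, 0, 0, 0, 0, 0, 0, 0, 0, 0, 0, 0, 0, 0, 0, 0, 0, 0, 0, 0, 0, 0, 0, 0, 0, 0, 0, 0, 0, 0, 0, 0, 0, 0, 0, 0, 0, 0, 0, 0, 0]
}}

```text
t: 12.22
tool_pos: [0.5053, 0.271, 0.0724]
orientation: [-3.0, -0.931, 0.001]
force: [-2.0, 5.6, 1.9]
opening: 0.0297
gripper_force: 50.0
```

```bash
python3 hx.py
```

```text
12.225 0.02967270497749314 [-2.0073  5.6077  1.8521] [0.7874 0.6478 0.0038] 50.000558795873076
now fix [0.0743 0.0354] 0.072441500310602 delta [-0.0008  0.0004  0.0004] [-0.0007  0.0003 -0.0001] t 12.225
[(22, 90.3), (25, 91.9), (28, 93.6), (31, 95.6), (34, 97.2), (37, 97.2), (40, 95.5), (43, 93.8), (46, 91.9), (49, 90.6)]
fit err, phi, y0, z0 (np.float64(0.5507617244885175), np.float64(0.0), 0.5, 1)
```

{"api": "move_arm", "payload": {
  "deltas": [0, 0, 0, 0, 0, 0, 0, 0, 0, 0, 0, 0, 0, 0, 0, 0, 0, 0, 0, 0, 0, 0, 0, 0, 0, 0, 0, 0, 0, 0, 0, 0, 0, 0, 0, 0, 0, 0, 0, 0, 0, 0, 0, 0, 0, 0, 0, 0, 0, 0, 0, 0, 0, 0, 0, 0, 0, 0, 0, 0, 0, 0, 0, 0, 0, 0, 0, 0, 0, 0, 0, 0, 0, 0, 0, 0, 0, 0, 0, 0, 0, 0, 0, 0]
}}

```text
t: 13.78
tool_pos: [0.5053, 0.271, 0.0724]
orientation: [-3.0, -0.931, 0.001]
force: [-2.6, 5.0, 1.5]
opening: 0.0296
gripper_force: 50.0
```

{"api": "move_arm", "payload": {
  "deltas": [0, 0, 0, 0, 0, 0, 0, 0, 0, 0, 0, 0, 0, 0, 0, 0, 0, 0, 0, 0, 0, 0, 0, 0, 0, 0, 0, 0, 0, 0, 0, 0, 0, 0, 0, 0, 0, 0, 0, 0, 0, 0, 0, 0, 0, 0, 0, 0, 0, 0, 0, 0, 0, 0, 0, 0, 0, 0, 0, 0, 0, 0, 0, 0, 0, 0, 0, 0, 0, 0, 0, 0, 0, 0, 0, 0, 0, 0, 0, 0, 0, 0, 0, 0]
}}

```text
t: 15.28
tool_pos: [0.5053, 0.271, 0.0724]
orientation: [-3.0, -0.931, 0.001]
force: [-3.3, 4.4, 1.9]
opening: 0.0295
gripper_force: 50.0
```

```bash
python3 hx.py
```

```text
15.275 0.029530054164455956 [-3.3274  4.4277  1.919 ] [ 0.832   0.6478 -0.0097] 50.00072539667599
now fix [0.0742 0.0354] 0.07242301932302543 delta [-0.0007  0.0004  0.0004] [-0.0007  0.0003 -0.0001] t 15.275
[(22, 90.4), (25, 91.9), (28, 93.7), (31, 95.4), (34, 97.1), (37, 97.0), (40, 95.8), (43, 93.7), (46, 92.1), (49, 90.5)]
fit err, phi, y0, z0 (np.float64(0.5884724860958945), np.float64(0.0), 0.5, 1)
```

```bash
cat > df.py <<'E'
from h import *
c=cam('side'); 
pts=[proj(c,np.r_[fix(x,.035),.085]) for x in(-.07,.05)]
a=np.array(pts); u0,v0=(a.min(0)-15).astype(int); u1,v1=(a.max(0)+15).astype(int)
I=[cv2.GaussianBlur(cam('side')[0][v0:v1,u0:u1].astype(float),(3,3),0) for _ in range(6)]
D=[np.abs(I[i]-I[i+2]).mean(2) for i in range(4)]
M=np.mean(D,0); i=np.unravel_index(M.argmax(),M.shape); print(robot.read_state()['t'],(u0,v0,u1,v1),'mean',M.mean(),'p99',np.percentile(M,99),'max',M.max(),'at',i[1]+u0,i[0]+v0)
E
python3 df.py
```

```text
15.675 (np.int64(269), np.int64(180), np.int64(328), np.int64(235)) mean 0.22817636106831024 p99 0.575833333333333 max 0.8645833333333334 at 285 227
```

{"api": "move_arm", "payload": {
  "deltas": [0, 0, 0, 0, 0, 0, 0, 0, 0, 0, 0, 0, 0, 0, 0, 0, 0, 0, 0, 0, 0, 0, 0, 0, 0, 0, 0, 0, 0, 0, 0, 0, 0, 0, 0, 0, 0, 0, 0, 0, 0, 0, 0, 0, 0, 0, 0, 0, 0, 0, 0, 0, 0, 0, 0, 0, 0, 0, 0, 0, 0, 0, 0, 0, 0, 0, 0, 0, 0, 0, 0, 0, 0, 0, 0, 0, 0, 0, 0, 0, 0, 0, 0, 0]
}}

```text
t: 17.18
tool_pos: [0.5054, 0.271, 0.0725]
orientation: [-3.0, -0.931, 0.001]
force: [-2.9, 4.6, 2.0]
opening: 0.0296
gripper_force: 50.0
```

{"api": "move_arm", "payload": {
  "deltas": [0, 0, 0, 0, 0, 0, 0, 0, 0, 0, 0, 0, 0, 0, 0, 0, 0, 0, 0, 0, 0, 0, 0, 0, 0, 0, 0, 0, 0, 0, 0, 0, 0, 0, 0, 0, 0, 0, 0, 0, 0, 0, 0, 0, 0, 0, 0, 0, 0, 0, 0, 0, 0, 0, 0, 0, 0, 0, 0, 0, 0, 0, 0, 0, 0, 0, 0, 0, 0, 0, 0, 0, 0, 0, 0, 0, 0, 0, 0, 0, 0, 0, 0, 0]
}}

```text
t: 18.68
tool_pos: [0.5053, 0.271, 0.0724]
orientation: [-3.0, -0.931, 0.001]
force: [-3.2, 4.1, 2.0]
opening: 0.0299
gripper_force: 50.0
```

{"api": "move_arm", "payload": {
  "deltas": [0, 0, 0, 0, 0, 0, 0, 0, 0, 0, 0, 0, 0, 0, 0, 0, 0, 0, 0, 0, 0, 0, 0, 0, 0, 0, 0, 0, 0, 0, 0, 0, 0, 0, 0, 0, 0, 0, 0, 0, 0, 0, 0, 0, 0, 0, 0, 0, 0, 0, 0, 0, 0, 0, 0, 0, 0, 0, 0, 0, 0, 0, 0, 0, 0, 0, 0, 0, 0, 0, 0, 0, 0, 0, 0, 0, 0, 0, 0, 0, 0, 0, 0, 0]
}}

```text
t: 20.18
tool_pos: [0.5053, 0.2709, 0.0724]
orientation: [-3.0, -0.931, 0.001]
force: [-3.7, 5.1, 2.2]
opening: 0.0294
gripper_force: 50.0
```

```bash
python3 df.py; python3 hx.py
```

```text
20.525 (np.int64(269), np.int64(180), np.int64(328), np.int64(235)) mean 0.23052934001027223 p99 0.5914583333333331 max 1.2291666666666667 at 279 234
20.525 0.029331309833666948 [-3.3175  3.765   1.2404] [ 0.7456  0.6374 -0.0542] 50.00070108915679
now fix [0.0743 0.0354] 0.07244304909840872 delta [-0.0008  0.0004  0.0004] [-0.0007  0.0003 -0.0001] t 20.525
[(22, 90.4), (25, 91.9), (28, 93.5), (31, 95.4), (34, 97.2), (37, 97.3), (40, 95.4), (43, 93.9), (46, 92.2), (49, 90.5)]
fit err, phi, y0, z0 (np.float64(0.5970263804394143), np.float64(0.0), 0.5, 1)
```

Run:
```python
from h import *
a=cam('scene')[0][150:320,230:430]; b=cam('side')[0][150:320,230:430]
save('e.png',np.hstack([cv2.resize(x,None,fx=2,fy=2,interpolation=cv2.INTER_CUBIC) for x in(a,b)]))
c=cam('side');P,_=cloud(c); f=tofix(P)*1e3;z=P[:,2]*1e3
k=(abs(f[:,0]+24)<6)&(abs(f[:,1]+64)<15)&(z<130); print('pad z',np.median(z[k]),k.sum())
```

```text
pad z 45.12719687007005 50
```

View pics/e.png

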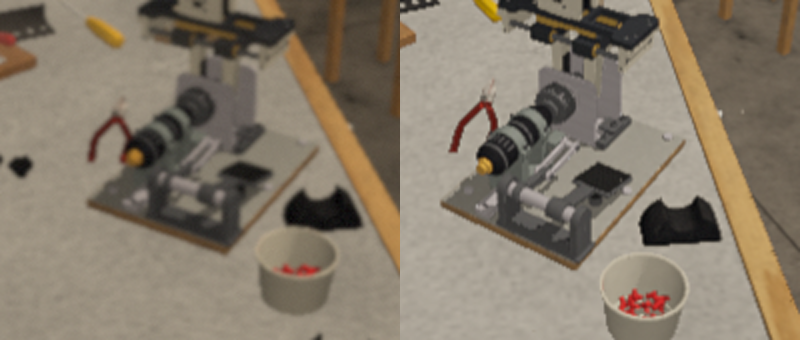

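The pictures show the treadle pad down (z about 45 mm), the cup on the nut and the bystanders where they were. One more short hold, then I hand in.

{"api": "move_arm", "payload": {
  "deltas": [0, 0, 0, 0, 0, 0, 0, 0, 0, 0, 0, 0, 0, 0, 0, 0, 0, 0, 0, 0, 0, 0, 0, 0, 0, 0, 0, 0, 0, 0, 0, 0, 0, 0, 0, 0, 0, 0, 0, 0, 0, 0, 0, 0, 0, 0, 0, 0, 0, 0, 0, 0, 0, 0, 0, 0, 0, 0, 0, 0, 0, 0, 0, 0, 0, 0, 0, 0, 0, 0, 0, 0, 0, 0, 0, 0, 0, 0, 0, 0, 0, 0, 0, 0]
}}

```text
t: 22.22
tool_pos: [0.5054, 0.271, 0.0725]
orientation: [-3.0, -0.931, 0.001]
force: [-3.9, 5.2, 2.1]
opening: 0.03
gripper_force: 50.0
```

```bash
python3 -c "
from plant import robot
print(robot.close_job())"
```

```text
the job is handed in; nothing more can be done
None
```

I handed the job in at about 22 s: the treadle is down on its stop, and the bolt head was gripped across its flats at 50 N for over 11 s, longer than the 5–8 s the nut needs. It is still gripped, the tub, pliers and saddle block were not touched, and the nut being tight is inferred from that time because I could not read it directly.

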